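Bridge two risers with the shelf board

ROBOT

A 6-joint arm with a two-finger parallel gripper is mounted at the origin on a cart in front of the work surface, level with it; the furniture and walls round the work are solid. World frame = base frame: x ahead of the robot, y to its left, z up, the work surface at z = 0. Lengths are in m, angles in rad, forces in N, time in s.
With the tool pointing down it reaches from about 0.25 to 0.775 m from the base axis. Payload 4 kg.
Tool frame: the origin (TCP) lies at the centre of the arm's flange, where the gripper is bolted on; the fingertips stand 199 mm ahead of it and the grasp point (between the pads) lies 180 mm ahead of it (robot.tcp_to_tips is the z of the fingertips in the tool frame, in m); z points along the fingers, y is the line along which they close (so a half turn about z gives the same grasp; the last joint's range is limited). The gripper opens to 94 mm and grips with 3 to 60 N. Pads are 16 mm wide; open, the fingers measure 119 mm over their backs; the gripper's body (75 mm by 177 mm) begins 78 mm behind the grasp point.
Start: joints at [-1.289, 0.087, 1.371, -0, 1.684, -0.103], TCP at [0.206, -0.51, 0.405] pointing down, gripper open.
Joint ranges: [-3.1, 3.1], [-0.76, 2.03], [0.27, 2.55], [-1.08, 4.22], [0.17, 2.65], [-2.57, 2.57]. Speed limits (rad/s): [2.79, 2.79, 3.14, 3.14, 3.14, 3.14].

INTERFACE

Orientations are given as [roll, pitch, yaw] about the fixed x, y, z axes, in that order (R = Rz(yaw) Ry(pitch) Rx(roll)).
In Python, from bench import robot gives the robot as it stands.
- The arm moves only by the tool play_rows, never from a script. Its arguments are lists of equal length, an entry for each row: "translation": the shift along the tool's x, y, z scaled (see below), a list of three; "twist": the turn, a rotation vector about the tool's x, y, z scaled (see below), a list of three; "gripper": the opening, from -1 (shut) to 1 (fully open). A call has 1 to 8 rows; each row shifts and turns the commanded pose from where the row before left it, along the tool's axes as they then stand; what a row does not reach is not made up. The controller multiplies each number of a shift by 0.04 m and each number of a turn by 0.1 rad. A row lasts 1/10 s, in which the tool goes at most 50 mm and 8.59 degrees, less where a joint would pass 70% of its speed; a pose out of reach is approached as far as the arm can. A call with a number of a shift or a turn outside -1 to 1 is refused whole. A call with a gripper value outside its range is refused whole. The fingers move at their own pace and stop on an object; the grip force is fixed at half the most. Time passes only in rows, so rows that do not move let the fingers close. It gives the time, the measured TCP pose, the force, the opening and the grip force at its end, in the units of the state.
- robot.get_obs(): the state, without advancing time (a new reading comes with each control period).
- robot.snapshot(name): name is "scene" or "top" or "wrist"; returns the picture (384x512x3 uint8, red, green, blue); there is no depth.
- robot.camera_model(name): a dict with "camera_matrix" (3x3 intrinsics, pixels), "rvec" (rotation vector, rad) and "tvec" (3), from world to camera coordinates, as OpenCV has them. Camera axes: x right, y down, z forward; pixel columns grow to the right and rows downward; lengths in m; the calibration is good to about 2 mm. A picture is of the moment at which its call begins: read the wrist's pose just before it. camera_model takes no time and is no camera call; for the wrist camera it gives the pose at the moment of the call.
- robot.close_job(): hands the job in; it is judged then, once.
Trained networks look in the newest picture that a camera, given by its name, has taken for a name from the list of things; names that differ only in an ending like _2 or _b are one class to them, and where a whole thing is asked for, a point or a joint stands for the part that bears it (a point fixed in the world has none). Each returns a list of dicts, best first, with "score" (0 to 1); they miss things now and then, are a little off and sometimes report something else, mostly with a low value. They report only what shows in the picture. A call takes as long as a camera call. They do not tell look-alikes from the thing itself.
- robot.recognise(name, camera): "centre" ([x, y, z] in m, in world coordinates, good to about 4 mm: the middle of the surface that is visible of it).
- robot.spot_point(name, camera): "centre" ([x, y, z] in m, in world coordinates, good to about 4 mm: a listed point, or the origin of a listed thing).
The state is a dict: "time": time; "joint_positions": joint angles; "qvel": joint speeds; "joint_torque": joint torques, N m; "tool_pos": TCP position; "ee_rot": TCP orientation; "wrist_force": force on the tool from outside, world axes, zero at the start; "wrist_torque": the same for the moment, N m; "width": finger opening in m; "finger_force": force on a finger pad.
Only numpy, scipy, OpenCV 4.12 (cv2) and the standard library are available. Lean on these libraries where they do the work, as an engineer would, in place of code of your own. Each camera call takes 0.05 s, during which the arm holds its last target. There are 200 camera calls.

TASK

Set up the little serving shelf: the loose wooden board lies on one of the two risers. Push it along, without lifting it away or letting it fall, until it bridges the gap to the other riser and lies flat, square and centred across the two. Leave the salt shaker standing in the gap and the other small things as they are.

Things in the scene. Friction and masses are not known exactly. Their poses are not given: they have to be found in the camera images.
- board: loose wooden shelf board, 280 mm long (its y), 95 wide (x), 24 thick, 0.3 to 0.6 kg; short ends fully rounded (radius 12 mm). Origin: centre of the underside, z up. It starts flat on riser_1, roughly centred and square, overhanging about 85 mm at each end, its length pointing to the other riser but not reaching it. Slides on wood with ordinary friction (a few N); can be pushed by its outer end.
- board_end_left (a point): middle of the rounded board end at its own +y (the tip of the bullnose, 12 mm above the underside)
- board_end_right (a point): middle of the rounded board end at its own -y (the tip of the bullnose, 12 mm above the underside)
- riser_1: dark wooden riser like a tiny stool, 110 x 110 mm, 105 mm high, flat level top, fixed; the board lies on it at the start. It may be the left or the right of the pair. Origin: centre of its foot on the worktop (z = 0); x and y along its sides, y roughly towards or away from the other riser, z up.
- riser_2: the other riser, of the same shape and size, with its top free at the same height and also fixed. The gap between the two risers is about 106 to 122 mm; their sides are nearly in line. A fixed wall cabinet hangs beyond the risers, from world x = 0.64 m onward and z = 0.47 m upward: keep the arm clear of it.
- salt_shaker: small glass shaker with a metal cap, 44 mm wide and 90 mm high, loose, standing in the gap between the risers; the board passes 15 mm above it. Origin: centre of its foot.
- jigger: metal two-ended bar measure, 43 mm wide, 78 mm high, loose, standing behind the risers; to be left alone. Origin: centre of its foot.
- shot_glass: small clear glass, 48 mm wide, 61 mm high, loose, standing behind the risers; to be left alone. Origin: centre of its foot.
- olive_jar: jar with a flat metal lid, 63 mm wide, 110 mm high, loose, standing behind on the left; to be left alone. Origin: centre of its foot.
There are look-alikes about, which are no part of the job. Leave any red look-alike of the riser_1 alone.

How it is judged:
By the outcome, as a careful person would: the job done as asked, in the order asked, and still so for the second after the job is handed in, with the robot touching nothing.
It also fails if it takes over 38 s, if anything falls off the work surface, if the arm or the gripper's body presses on something with over 40 N, if the wrist force passes 120 N, or if a joint passes its speed limit or range.

## Working session

There is one attempt and no reset: what is moved stays moved. The work goes in short steps, Python scripts to look and compute and a tool call to move; the robot and the scene stay as the last step left them, time stands still between calls to the robot, and variables do not carry over. Pictures are saved under pics/ and viewed, at most 10 in all, crops included, and the job is handed in when it is done.

Besides the shell and the picture viewer there is one more tool, called as name(argument=value, ...) on one line, values as JSON. play_rows: Moves the arm, as the interface text tells. Its arguments: {"type":"object","properties":{"translation":{"type":"array","items":{"type":"array","items":{"type":"number","minimum":-1,"maximum":1}}},"twist":{"type":"array","items":{"type":"array","items":{"type":"number","minimum":-1,"maximum":1}}},"gripper":{"type":"array","items":{"type":"number"}}},"required":["translation","twist","gripper"]}

```bash
ls; mkdir -p pics; python3 - <<'E'
from bench import robot
import cv2,numpy as np
o=robot.get_obs();print(o['time'],o['tool_pos'],o['ee_rot'],o['width'])
a=robot.snapshot("scene");b=robot.snapshot("top")
cv2.imwrite('pics/s.png',a[...,::-1]);cv2.imwrite('pics/t.png',b[...,::-1])
for c in("top","scene"):
  for n in("board","board_end_left","board_end_right","riser_1","salt_shaker","jigger","shot_glass","olive_jar"):
    f=[robot.spot_point(n,c)]
    if n in("board","riser_1"):f.append(robot.recognise(n,c))
    for L in f:print(c,n,[(round(d['score'],2),np.round(d['centre'],3).tolist()) for d in L[:4]])
print(robot.get_obs()['time'])
E
```

```text
pics
0.0 [ 0.2064214  -0.50968171  0.40348775] [-3.13938353e+00 -2.02737604e-04  3.84778354e-01] 0.09391150305317841
top board [(0.59, [0.501, 0.114, 0.109]), (0.29, [0.689, 0.298, -0.0])]
top board [(0.81, [0.5, 0.115, 0.128])]
top board_end_left [(0.78, [0.507, 0.257, 0.116])]
top board_end_right [(0.91, [0.498, -0.022, 0.114]), (0.52, [0.669, -0.168, -0.003])]
top riser_1 [(0.95, [0.489, -0.354, 0.001]), (0.86, [0.494, -0.117, 0.002])]
top riser_1 [(0.95, [0.491, -0.343, 0.106]), (0.93, [0.501, -0.117, 0.106]), (0.52, [0.557, 0.105, 0.103]), (0.4, [0.501, 0.116, 0.127])]
top salt_shaker []
top jigger [(0.58, [0.67, -0.168, 0.001])]
top shot_glass [(0.7, [0.681, -0.252, -0.0])]
top olive_jar [(0.72, [0.68, -0.252, -0.002]), (0.71, [0.688, 0.299, -0.001]), (0.5, [0.501, 0.114, 0.109]), (0.5, [0.494, -0.117, -0.004])]
scene board [(0.78, [0.502, 0.113, 0.107])]
scene board [(0.71, [0.459, 0.042, 0.127])]
scene board_end_left []
scene board_end_right [(0.58, [0.496, -0.024, 0.119])]
scene riser_1 [(0.76, [0.5, -0.116, -0.002]), (0.73, [0.508, 0.105, -0.0]), (0.55, [0.49, -0.349, 0.005])]
scene riser_1 [(0.91, [0.47, -0.352, 0.11]), (0.88, [0.479, -0.126, 0.101]), (0.71, [0.472, 0.065, 0.044])]
scene salt_shaker []
scene jigger [(0.6, [0.497, -0.027, 0.118]), (0.42, [0.671, -0.17, -0.002])]
scene shot_glass []
scene olive_jar []
1.1
```

View pics/t.png

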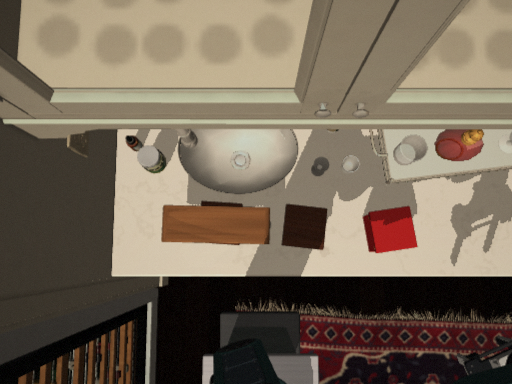

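View pics/s.png

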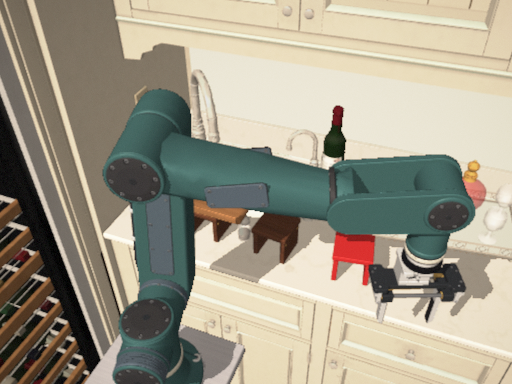

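Top view: the board (162–270, 205–244) lies on the left riser (a strip of it shows at 201–242, 203). The free dark riser is at (304, 226). The red look-alike is at (390, 230), the jigger at (320, 166) and the shot glass at (350, 164). In the scene view the shaker stands at (243, 233).

```bash
cat > h.py <<'E'
import cv2,numpy as np
def ray2plane(m,uv,z):
    K=np.array(m["camera_matrix"]);R=cv2.Rodrigues(np.array(m["rvec"],float))[0];t=np.array(m["tvec"],float).ravel()
    uv=np.atleast_2d(uv).astype(float);d=np.c_[uv,np.ones(len(uv))]@np.linalg.inv(K).T@R
    c=-R.T@t;z=np.broadcast_to(z,len(uv));return c+d*((z-c[2])/d[:,2])[:,None]
E
python3 - <<'E'
from bench import robot
from h import *
a=cv2.imread('pics/t.png');m=robot.camera_model('top')
K=np.array(m["camera_matrix"]);R=cv2.Rodrigues(np.array(m["rvec"],float))[0];print("cam",-R.T@np.array(m['tvec']).ravel())
h=cv2.cvtColor(a,cv2.COLOR_BGR2HSV).astype(int)
print(a[225,215],a[225,304],a[204,220],a[260,200],a[190,120])
B=(a[...,2].astype(int)-a[...,0]>50)&(h[...,0]<14)&(h[...,2]>75); B[:,300:]=0;B[:195]=0;B[255:]=0
D=(a.max(2)<75);D[:,:275]=0;D[:,335:]=0;D[:195]=0;D[255:]=0
for M,z,n in((B,.129,'board'),(D,.105,'riser2')):
    k,l,s,c=cv2.connectedComponentsWithStats(M.astype(np.uint8));i=1+s[1:,4].argmax()
    p=np.argwhere(l==i)[:,::-1];w=ray2plane(m,p,z)[:,:2].astype(np.float32)
    r=cv2.minAreaRect(w*1000);print(n,s[i],r,np.round(cv2.boxPoints(r)).tolist(), w.mean(0))
cv2.imwrite('pics/tc.png',cv2.resize(a[190:265,150:345],None,fx=4,fy=4,interpolation=cv2.INTER_CUBIC))
E
```

```text
cam [0.41957522 0.00370024 1.324971  ]
[ 49  81 130] [12 20 37] [14 19 37] [176 199 214] [172 195 209]
board [ 162  205  107   40 3854] ((501.2345886230469, 116.21781158447266), (272.6085510253906, 97.34336853027344), 88.47695922851562) [[449.0, -19.0], [546.0, -21.0], [554.0, 251.0], [456.0, 254.0]] [0.50218076 0.11637849]
riser2 [ 282  204   45   45 1705] ((497.9924011230469, -115.3526611328125), (109.2968521118164, 108.53187561035156), 83.40641021728516) [[438.0, -163.0], [546.0, -176.0], [558.0, -67.0], [450.0, -55.0]] [ 0.49806133 -0.11499086]
```

View pics/tc.png

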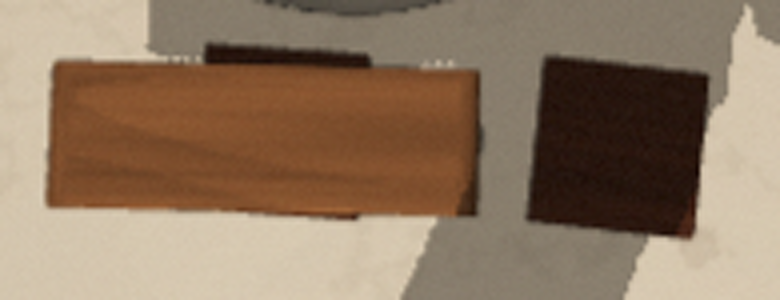

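play_rows(translation=[[0,0,0],[0,0,0],[0,0,0],[0,0,0],[0,0,0],[0,0,0],[0,0,0],[0,0,0]], twist=[[0,0,-1],[0,0,-1],[0,0,-1],[0,0,-1],[0,0,-1],[0,0,-1],[0,0,-1],[0,0,-1]], gripper=[0.1,0.1,0.1,0.1,0.1,0.1,0.1,0.1])

```text
time: 1.9
tool_pos: [0.2065, -0.5098, 0.4047]
ee_rot: [3.142, 0.0, 1.189]
wrist_force: [0.3, -0.7, -0.7]
width: 0.0518
finger_force: 0.0
```

play_rows(translation=[[0,0,0],[0,0,0],[0,0,0],[0,0,0],[1,0.3,0],[1,0.3,0],[1,0.3,0],[1,0.3,0]], twist=[[0,0,-0.9],[0,0,-0.9],[0,0,-0.9],[0,0,-0.9],[0,0,0],[0,0,0],[0,0,0],[0,0,0]], gripper=[0.1,0.1,0.1,0.1,0.1,0.1,0.1,0.1])

```text
time: 2.7
tool_pos: [0.2588, -0.3496, 0.4047]
ee_rot: [3.141, 0.0, 1.544]
wrist_force: [1.1, -1.1, 0.5]
width: 0.0519
finger_force: 0.0
```

play_rows(translation=[[1,0.3,0],[1,0.3,0],[1,0.3,0],[1,0.3,0],[1,0.3,0],[1,0.3,0],[1,0.3,0],[0,0,0]], twist=[[0,0,0],[0,0,0],[0,0,0],[0,0,0],[0,0,0],[0,0,0],[0,0,0],[0,0,0]], gripper=[0.1,0.1,0.1,0.1,0.1,0.1,0.1,0.1])

```text
time: 3.5
tool_pos: [0.3504, -0.0695, 0.405]
ee_rot: [3.14, -0.002, 1.554]
wrist_force: [0.1, -0.7, 0.5]
width: 0.0517
finger_force: 0.0
```

```bash
python3 - <<'E'
from bench import robot
from h import *
o=robot.get_obs();print(o['time'],o['tool_pos'],o['ee_rot'],o['width'],o['wrist_force'])
m=robot.camera_model('wrist');a=robot.snapshot("wrist");cv2.imwrite('pics/w1.png',a[...,::-1])
R=cv2.Rodrigues(np.array(m["rvec"],float))[0];print("cam",-R.T@np.array(m['tvec']).ravel(),R[2])
m=robot.camera_model('top')
print(ray2plane(m,[[201.0,200.7],[242.0,203.2],[239.0,244.3]],.105))
E
```

```text
3.5 [ 0.35038448 -0.06945151  0.40501255] [ 3.14014460e+00 -1.50685443e-03  1.55393547e+00] 0.051727092113252576 [ 0.07327249 -0.66687848  0.50208813]
cam [0.35169924 0.01337809 0.3860221 ] [-0.00222788 -0.28130885 -0.9596147 ]
[[0.56570902 0.15672002 0.105     ]
 [0.55911902 0.04824219 0.105     ]
 [0.45103551 0.05549753 0.105     ]]
```

View pics/w1.png

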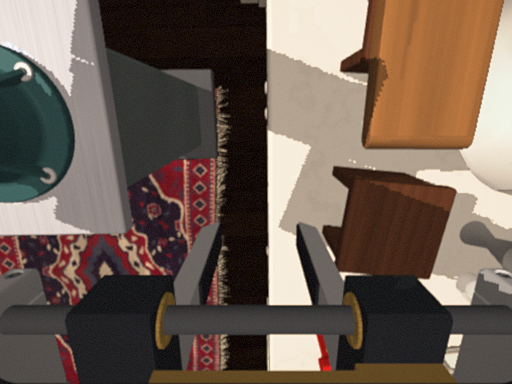

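The wrist view shows the board's right end edge (365–470, 147). The riser_2 top has corners near (349,171), (455,189), (431,277) and (338,270). The fingers are part open and all is clear.

play_rows(translation=[[0.93,0.37,0],[0.93,0.37,0],[0.93,0.37,0],[0.93,0.37,0],[0.93,0.37,0],[0.93,0.37,0],[0.93,0.37,0],[0.93,0.37,0]], twist=[[0,0,0],[0,0,0],[0,0,0],[0,0,0],[0,0,0],[0,0,0],[0,0,0],[0,0,0]], gripper=[0.1,0.1,0.1,0.1,0.1,0.1,0.1,0.1])

```text
time: 4.35
tool_pos: [0.4773, 0.2209, 0.4045]
ee_rot: [3.141, 0.001, 1.542]
wrist_force: [-0.8, -0.9, 0.5]
width: 0.0518
finger_force: 0.0
```

play_rows(translation=[[0.93,0.37,0],[0.93,0.37,0],[0,0,0],[0,0,0]], twist=[[0,0,0],[0,0,0],[0,0,0],[0,0,0]], gripper=[0.1,0.1,0.1,0.1])

```text
time: 4.75
tool_pos: [0.5085, 0.2936, 0.4037]
ee_rot: [-3.14, 0.002, 1.544]
wrist_force: [-0.4, -0.5, 0.1]
width: 0.0519
finger_force: 0.0
```

```bash
python3 - <<'E'
from bench import robot
from h import *
o=robot.get_obs();print(o['time'],o['tool_pos'],o['ee_rot'],o['width'],o['wrist_force'])
m=robot.camera_model('wrist');a=robot.snapshot("wrist");cv2.imwrite('pics/w2.png',a[...,::-1])
R=cv2.Rodrigues(np.array(m["rvec"],float))[0];print("cam",-R.T@np.array(m['tvec']).ravel(),R[2])
for n in("board","board_end_left"):
    print(n,[(round(d['score'],2),np.round(d['centre'],3).tolist()) for d in robot.spot_point(n,'wrist')[:3]])
E
```

```text
4.75 [0.508489   0.29363235 0.40368978] [-3.14014429e+00  1.91295331e-03  1.54368915e+00] 0.05185277947450727 [-0.43980856 -0.52891673  0.0867714 ]
cam [0.51059231 0.37638673 0.38437831] [-0.00799579 -0.28448445 -0.95864731]
board [(0.68, [0.503, 0.118, 0.104])]
board_end_left [(0.67, [0.507, 0.252, 0.118])]
```

View pics/w2.png

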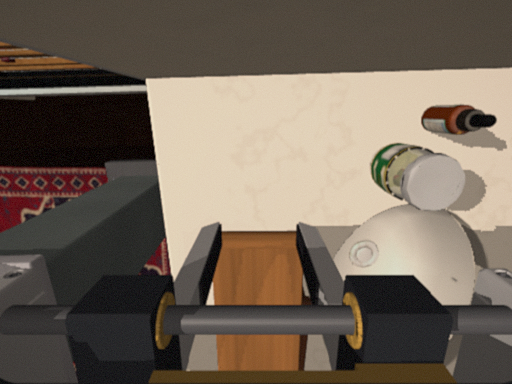

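Board end (row ~235, columns 215–302) sits centred between the fingers, which are about 3 cm outside it. The jar at (420,180) is clear.

play_rows(translation=[[0,-0.03,0.8],[0,-0.03,0.8],[0,0,0.7],[0,0,0],[0,0,0]], twist=[[0,0,0],[0,0,0],[0,0,0],[0,0,0],[0,0,0]], gripper=[0.1,0.1,0.1,0.1,0.1])

```text
time: 5.4
tool_pos: [0.5051, 0.2937, 0.3134]
ee_rot: [3.141, 0.0, 1.543]
wrist_force: [-0.7, 0.4, 0.8]
width: 0.0515
finger_force: 0.0
```

play_rows(translation=[[-0.2,0,0],[-0.2,0,0],[-0.2,0,0],[-0.1,0,0],[-0.1,0,0],[0,0,0]], twist=[[0,0,0],[0,0,0],[0,0,0],[0,0,0],[0,0,0],[0,0,0]], gripper=[0.1,0.1,0.1,0.1,0.1,0.1])

```text
time: 6.0
tool_pos: [0.5045, 0.2629, 0.3136]
ee_rot: [3.14, -0.002, 1.545]
wrist_force: [0.5, 2.9, 3.2]
width: 0.0519
finger_force: 1.5
```

play_rows(translation=[[-0.1,0.01,0.04],[-0.2,0.015,0],[-0.2,0.015,0],[-0.2,0.015,0],[-0.2,0.015,0],[-0.2,0.015,0],[-0.2,0.015,0],[0,0,0]], twist=[[0,0,0.01],[0,0,0.015],[0,0,0.015],[0,0,0.015],[0,0,0.015],[0,0,0.015],[0,0,0.015],[0,0,0]], gripper=[0.1,0.1,0.1,0.1,0.1,0.1,0.1,0.1])

```text
time: 6.8
tool_pos: [0.507, 0.2115, 0.3132]
ee_rot: [3.138, -0.004, 1.535]
wrist_force: [0.3, 5.7, 4.2]
width: 0.0518
finger_force: 2.6
```

```bash
python3 - <<'E'
from bench import robot
from h import *
o=robot.get_obs();print(o['time'],o['tool_pos'],o['ee_rot'],o['wrist_force'])
a=robot.snapshot("top");cv2.imwrite('pics/t2.png',cv2.resize(a[110:285,100:400,::-1],None,fx=2.6,fy=2.6,interpolation=cv2.INTER_CUBIC))
for n in("board","board_end_right"):
    print(n,[(round(d['score'],2),np.round(d['centre'],3).tolist()) for d in robot.spot_point(n,'top')[:3]])
E
```

```text
6.8 [0.50700315 0.21145028 0.31321408] [ 3.13790645 -0.00435293  1.53513931] [0.29843998 5.73263864 4.24307413]
board [(0.87, [0.501, 0.06, 0.107])]
board_end_right [(0.91, [0.496, -0.076, 0.114])]
```

View pics/t2.png

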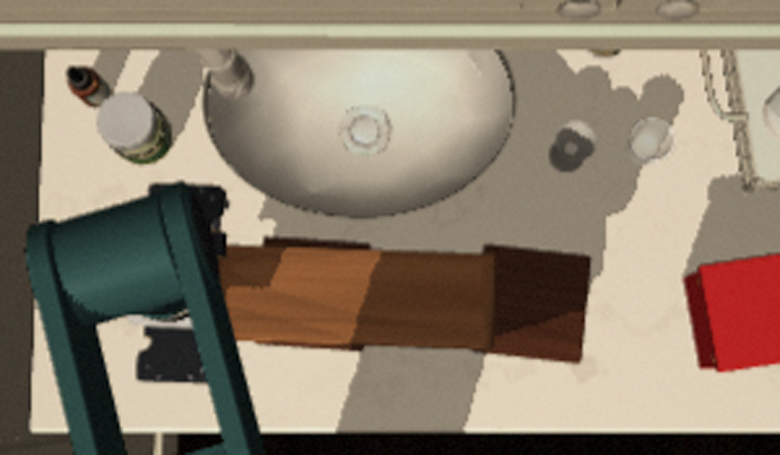

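The board's leading end has slid onto riser_2 at (490,300 in the crop). Nothing else has moved. Pushing on.

play_rows(translation=[[-0.2,0.02,0],[-0.2,0.02,0],[-0.2,0.02,0],[-0.2,0.02,0],[-0.2,0.02,0],[-0.2,0.02,0],[-0.2,0.02,0],[0,0,0]], twist=[[0,0,0.01],[0,0,0.015],[0,0,0.015],[0,0,0.015],[0,0,0.015],[0,0,0.015],[0,0,0.015],[0,0,0]], gripper=[0.1,0.1,0.1,0.1,0.1,0.1,0.1,0.1])

```text
time: 7.75
tool_pos: [0.5103, 0.1549, 0.3125]
ee_rot: [3.139, -0.003, 1.525]
wrist_force: [0.6, 3.9, 4.0]
width: 0.0516
finger_force: 2.4
```

```bash
cat > meas.py <<'E'
from bench import robot
from h import *
o=robot.get_obs();print(o['time'],o['tool_pos'],o['ee_rot'],o['wrist_force'])
for c in("top","scene","wrist"):
  robot.snapshot(c)
  for n in("board","board_end_left","board_end_right","riser_2"):
    print(c,n,[(round(d['score'],2),np.round(d['centre'],3).tolist()) for d in robot.spot_point(n,c)[:3]])
E
python3 meas.py
```

```text
7.75 [0.51025542 0.15489169 0.31251224] [ 3.13927681e+00 -2.76838335e-03  1.52482668e+00] [0.64472517 3.94622647 4.03690682]
top board [(0.75, [0.504, 0.004, 0.107]), (0.19, [0.496, -0.133, 0.116])]
top board_end_left [(0.78, [0.513, 0.144, 0.115])]
top board_end_right [(0.93, [0.498, -0.132, 0.114]), (0.23, [0.495, -0.118, -0.001])]
top riser_2 [(0.94, [0.493, -0.356, -0.001]), (0.65, [0.496, -0.12, -0.0])]
scene board [(0.83, [0.506, 0.005, 0.103])]
scene board_end_left [(0.93, [0.51, 0.144, 0.116])]
scene board_end_right [(0.95, [0.497, -0.134, 0.116]), (0.36, [0.507, -0.005, -0.001])]
scene riser_2 [(0.83, [0.513, 0.108, 0.002]), (0.57, [0.5, -0.116, -0.0]), (0.56, [0.493, -0.349, 0.002])]
wrist board []
wrist board_end_left [(0.89, [0.513, 0.145, 0.117])]
wrist board_end_right []
wrist riser_2 [(0.82, [0.51, 0.11, -0.0])]
```

play_rows(translation=[[-0.1,0,0],[-0.1,0,0],[-0.06,0,0],[0,0,0],[0,0,0]], twist=[[0,0,0],[0,0,0],[0,0,0],[0,0,0],[0,0,0]], gripper=[0.1,0.1,0.1,0.1,0.1])

```text
time: 9.0
tool_pos: [0.5096, 0.145, 0.3117]
ee_rot: [3.141, -0.002, 1.526]
wrist_force: [-0.0, 5.8, 4.0]
width: 0.0519
finger_force: 3.0
```

play_rows(translation=[[0.3,0,0],[0.8,0,0],[1,0,-0.5],[1,0,-0.9],[1,0,-0.9],[0.5,-0.5,0],[0,-0.5,0],[0,0,0]], twist=[[0,0,0],[0,0,0],[0,0,0],[0,0,0],[0,0,0],[0,0,0],[0,0,0],[0,0,0]], gripper=[0.1,0.1,0.1,0.1,0.1,0.1,0.1,0.1])

```text
time: 9.8
tool_pos: [0.4761, 0.3251, 0.3969]
ee_rot: [-3.14, 0.003, 1.527]
wrist_force: [0.3, -0.1, 0.0]
width: 0.0516
finger_force: 0.0
```

```bash
python3 meas.py; python3 - <<'E'
from bench import robot
from h import *
a=robot.snapshot("top")[...,::-1].copy();cv2.imwrite('pics/t3full.png',a)
cv2.imwrite('pics/t3.png',cv2.resize(a[190:265,165:355],None,fx=4,fy=4,interpolation=cv2.INTER_CUBIC))
E
```

```text
9.8 [0.4760588  0.32511739 0.39692878] [-3.13956021  0.00334686  1.52746334] [ 0.32223273 -0.10759187  0.0250202 ]
top board [(0.65, [0.501, -0.006, 0.11])]
top board_end_left [(0.81, [0.509, 0.134, 0.118])]
top board_end_right [(0.84, [0.499, -0.142, 0.116])]
top riser_2 [(0.71, [0.493, -0.353, -0.0])]
scene board [(0.57, [0.509, -0.004, 0.107])]
scene board_end_left []
scene board_end_right [(0.96, [0.495, -0.146, 0.117])]
scene riser_2 [(0.86, [0.508, 0.108, 0.003]), (0.7, [0.5, -0.118, 0.002]), (0.57, [0.49, -0.35, 0.005])]
wrist board [(0.31, [0.511, 0.108, -0.001])]
wrist board_end_left [(0.77, [0.51, 0.136, 0.116])]
wrist board_end_right []
wrist riser_2 [(0.77, [0.509, 0.107, 0.002])]
```

View pics/t3.png

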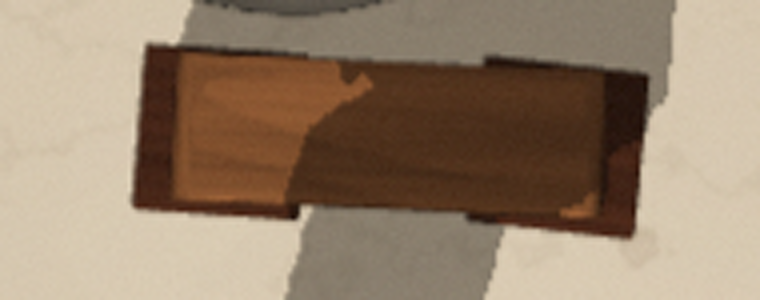

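```bash
python3 - <<'E'
from bench import robot
from h import *
m=robot.camera_model('top')
f=lambda p,z:ray2plane(m,np.array(p)/4+[165-.375,190-.375],z)[:,:2]
r=f([(149,45),(133,207),(648,76),(632,236),(307,56),(299,217),(485,58),(469,221)],.105)
print('riser out L,R',r.round(4).tolist())
b=f([(179,53),(173,201),(607,70),(600,218)],.121);print('board',b.round(4).tolist(),b.mean(0))
print('margins L',(r[:2].mean(0)-b[:2].mean(0)),'R',(b[2:].mean(0)-r[2:4].mean(0)))
d=b[:2].mean(0)-b[2:].mean(0);print('yaw',np.degrees(np.arctan2(d[1],d[0])))
c=r[:4].mean(0);e=r[:2].mean(0)-r[2:4].mean(0);print('risers mid',c,np.degrees(np.arctan2(e[1],e[0])))
# riser1 / riser2 own centres
print(r[[0,1,4,5]].mean(0),r[[2,3,6,7]].mean(0))
E
```

```text
riser out L,R [[0.5652, 0.1544], [0.4586, 0.1631], [0.5448, -0.1753], [0.4399, -0.1629], [0.558, 0.0499], [0.4521, 0.0545], [0.5567, -0.0677], [0.4496, -0.0565]]
board [[0.5581, 0.1328], [0.462, 0.1352], [0.5471, -0.1463], [0.4512, -0.1403]] [ 0.50457647 -0.00462958]
margins L [0.00189917 0.02472879] R [0.0067647  0.02581474]
yaw 87.75071333500671
risers mid [ 0.50214371 -0.00517255] 86.58628925267949
[0.50849247 0.10546961] [ 0.49776233 -0.11561001]
```

```bash
python3 - <<'E'
from bench import robot
import cv2
a=robot.snapshot("scene")[...,::-1]
cv2.imwrite('pics/s2.png',cv2.resize(a[120:300,110:370],None,fx=3,fy=3,interpolation=cv2.INTER_CUBIC))
E
```

```text
(no output)
```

View pics/s2.png

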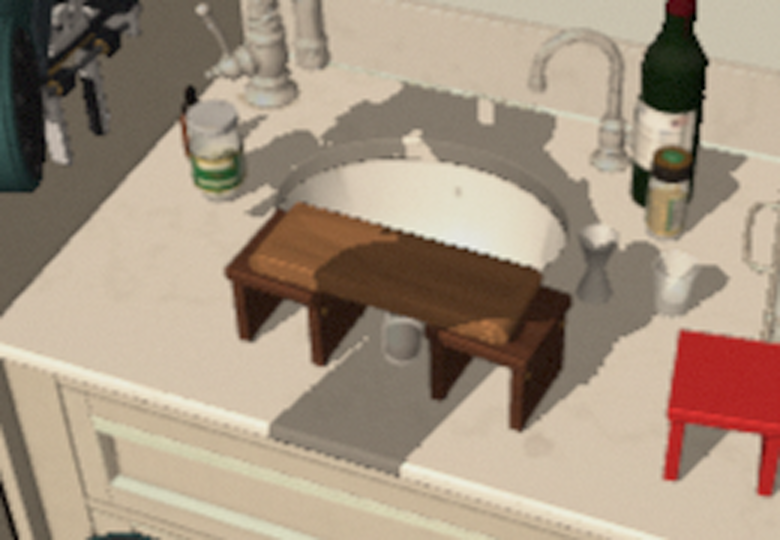

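The board lies flat across both risers. The shaker is standing in the gap at (403,338), the jigger at (597,265), the glass at (673,283) and the jar at (215,150) are still upright, and the arm is clear.

```bash
python3 -c "
from bench import robot
print(robot.close_job())"
```

```text
the job is handed in; nothing more can be done
None
```

The board now bridges both risers, lying flat and, by my last camera measurement, within about 2 mm of centred and 1° of square; the salt shaker and the other things still stand in place, and the job is handed in.

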